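Turn the rock block in the specimen vise, lamps off, and change over the lamp feed

TASK

The rock block in the specimen vise has to be re-clamped with its blue polished face up. First move the changeover switch from the yellow side to centre off (lever upright) and leave it there for half a second or more; then slide the jaw open, take the block, turn it so that the blue face is on top, put it back flat on the bed, about central and square between the jaws, and slide the jaw closed so that both jaws touch it. Only then move the switch on to the green side, right to its end, let go of everything, and leave the other things on the bench where they are.

Things in the scene. Friction and masses are not known exactly. Their poses are not given: they have to be found in the camera images.
- block_center (a point): Centre of the loose sawn rock block (terracotta brown, about 0.23 kg): 44 mm along its own x, 56 mm along y, 36 mm along z. Only the face on its +x side is blue (polished). At the start z is up, the blue face looks at the sliding jaw, and it is clamped across its 44 mm. Its two ends (56 mm apart) overhang bed and jaws by about 6 mm, free to grip.
- seat (a point): Point of the vise where the fixed jaw's face meets the bed top (36 mm above the table), middle of the width. x: horizontal, from the fixed jaw to the sliding jaw, the opening direction, roughly to the robot's left and away from it; z up. The block rests on the bed, 40 mm wide (y). Both jaws are 44 mm wide (y), 24 mm thick, and rise only 14 mm above the bed.
- vise: The vise, fixed to the table; axes as seat. Origin under the base plate, which is 90 mm wide (y), 12 mm thick, and reaches from x = -80 to x = 155 mm. seat lies at (-22, 0, 36) mm.
- jaw (a joint): Sliding jaw of the vise, m. Gap between the jaws = 0.044 + this value: 0 grips the block across 44 mm, -0.008 grips it across 36 mm, positive is open; range -0.034 to 0.024. It slides stiffly (3 N) and stays where it is left.
- jaw_knob (a point): Centre of the upright red knob (20 mm diameter, 26 mm high, its top 83 mm above the table, on a thin 12 mm stem) by which the sliding jaw is pulled and pushed. It moves with the jaw, 78 mm beyond the jaw's face (seat x = 0.122 + joint value). The slide plate under it is 30 mm wide with its top 45 mm above the table. Axes as seat.
- selector (a joint): Changeover switch lever on the grey box, rad: 0 = upright, centre off; negative leans to the yellow dot (start, -0.6 to -0.5), positive leans to the green dot; stops at -0.6 and 0.6. No spring or detent: it turns stiffly (0.05 N m) and stays where it is left. A firmly pinched grip lags unless the fingers tilt along with the lever; pushing from the side also works.
- selector_grip (a point): Centre of the black flat-sided grip of the switch lever (14 mm along x, which is the hinge line, 18 mm along y, 28 mm along the lever; 10 mm round rod below), 55 mm from the pivot; it turns with the lever.
- selector_pivot (a point): Pivot of the switch lever, on top of the grey box (80 mm along x, 110 mm along y, 50 mm high), 52 mm above the table. The lever swings in the y-z plane of this frame: grip = pivot + 55 mm x (sin value along y, cos value along z). Yellow dot at -y, green dot at +y. x and y horizontal, z up.
- vial_tray: Bystander, leave alone: cardboard tray of white-capped vials, 100 x 120 mm, 54 mm high; origin under its centre.
- tube_rack: Bystander, leave alone: flat green tube rack, 60 x 100 mm, 26 mm high; origin under its centre; it lies close beside the vise on the robot's side.
- bottle: Bystander, leave alone: green drinking bottle, 72 mm diameter, 190 mm tall; origin under its centre.
- mug: Bystander, leave alone: blue mug, 80 mm diameter, 90 mm tall, with a handle; origin under its centre.
- brush: Bystander, leave alone: small brush lying flat, 150 mm long, beside the vise; origin under its middle, x along its length.
- rock_lump: Bystander, leave alone: reddish lump of rock, 50 x 40 mm, 32 mm high, beside the vise; origin under its centre.
- vial: Bystander, leave alone: small clear capped vial, 26 mm diameter, 50 mm tall, standing near the fixed-jaw end of the vise; origin under its centre.
- block: The same rock block, origin under its centre, 18 mm below point block_center along the block's own z; axes as block_center.
There are look-alikes about, which are no part of the job. Of the things that look like the block, the smaller one is meant. What is shaped like the part that bears selector but pink is not meant.

How it is judged (in metres and radians):
On the way, in this order (a step that is already met when the one before it is completed fails the run):
1. the switch stands at centre off for half a second, the jaw still shut on the block (value of joint selector between -0.2 and 0.2 rad and value of joint jaw below 0.002 m), for 0.5 s.
2. with the switch off, the jaw is slid open (value of joint selector between -0.2 and 0.2 rad and value of joint jaw above 0.004 m), for 0.1 s.
3. with the switch still off, the block is clamped again, blue face up, flat and square on the bed, and the gripper has let go of it (value of joint selector between -0.2 and 0.2 rad and x of block_center in the frame of seat between 0.0155 and 0.0205 m and y of block_center in the frame of seat between -0.014 and 0.014 m and z of block_center in the frame of seat between 0.0195 and 0.0245 m and angle between block_center's own x axis and vertical below 0.08 rad and angle between the y axis of block_center and the y axis of seat, either way round below 0.08 rad and value of joint jaw between -0.0105 and -0.006 m and contact force between block and the fingers below 0.1 N), for 0.2 s.
At the end, for the whole second after the job is handed in: The block is at rest on the bed with the blue face up (within 0.08 rad), square to the jaws (0.08 rad), within 14 mm of the middle of the jaws' width, touching the fixed jaw and with the sliding jaw shut on it (each within 2 to 2.5 mm), and the switch leans to the green dot by more than 0.45 rad (x of block_center in the frame of seat between 0.0155 and 0.0205 m and y of block_center in the frame of seat between -0.014 and 0.014 m and z of block_center in the frame of seat between 0.0195 and 0.0245 m and angle between block_center's own x axis and vertical below 0.08 rad and angle between the y axis of block_center and the y axis of seat, either way round below 0.08 rad and value of joint jaw between -0.0105 and -0.006 m and value of joint selector above 0.45 rad and linear speed of block below 0.01 m/s and angular speed of block below 0.1 rad/s).
It fails at once if the switch is away from centre off while the jaw is open (value of joint jaw above 0.004 m and (value of joint selector below -0.25 rad or value of joint selector above 0.25 rad)).
It fails at once if the switch is moved to the green side before the block is clamped again (value of joint selector above 0.25 rad and not (angle between block_center's own x axis and vertical below 0.15 rad and value of joint jaw below -0.005 m)).
It fails at once if a bystander is moved by more than 20 mm (distance of any of vial_tray, tube_rack, bottle, mug, brush, rock_lump, vial from where it was at the start of the episode above 0.02 m).
It also fails if it takes over 72 s, if anything falls off the work surface, if the arm or the gripper's body presses on something with over 40 N, if the wrist force passes 120 N, or if a joint passes its speed limit or range.

ROBOT

A 7-joint arm with a two-finger parallel gripper is mounted at the origin on the work surface. World frame = base frame: x ahead of the robot, y to its left, z up, the work surface at z = 0. Lengths are in mm, angles in rad, forces in N, time in s.
With the tool pointing down it reaches from about 425 to 925 mm from the base axis. Payload 6.8 kg.
Tool frame: the origin (TCP) lies midway between the tips of the shut fingers; the grasp point (between the pads) lies 19 mm behind it; z points along the fingers, y is the line along which they close (so a half turn about z gives the same grasp; the last joint's range is limited). The gripper opens to 85 mm and grips with 20 to 120 N. Pads are 22 mm wide; open, the fingers measure 114 mm over their backs; the gripper's body (76 mm by 85 mm) begins 54 mm behind the grasp point. The pads swing forward as they close: fully open they stand 13 mm farther back than shut.
Start: joints at [-1.221, 0.477, 0.022, 1.555, -0.011, 1.109, -0.083], TCP at [298.333, 605.513, 209.808] pointing down, gripper open.
Joint ranges: [-2.96, 2.96], [-0.34, 2.1], [-1.41, 1.46], [0.24, 2.44], [-1.37, 4.51], [0.17, 1.92], [-2.96, 2.96]. Speed limits (rad/s): [2.39, 2.39, 3.14, 3.14, 3.14, 3.14, 3.14].

INTERFACE

Orientations are given as a unit quaternion [w, x, y, z].
In Python, from rig import r gives the robot as it stands.
- The arm moves only by the tool send_rows, never from a script. Its argument "plan" is a list of rows, each a list of 6 numbers: the shift along the tool's x, y, z in cm, then the turn, a rotation vector about the tool's x, y, z in degrees. In form: [[tx, ty, tz, wx, wy, wz], ...]. A call has 1 to 8 rows; each row is the pose to reach, as a shift and turn from the pose commanded when the call began, along the tool's axes at that moment; what a row does not reach only later rows make up. A row lasts 1/8 s, in which the tool goes at most 62.5 mm and 10.7 degrees, less where a joint would pass 70% of its speed; a pose out of reach is approached as far as the arm can. A call with a gripper value outside its range is refused whole. "fingers" is the opening, from 0 (shut) to 1 (fully open), set as the call begins (left out, the last holds). The fingers move at their own pace and stop on an object; "squeeze" is the grip in N (left out, the last holds). Time passes only in rows, so rows that repeat a pose let the fingers close. It gives the time, the measured TCP pose, the force, the opening and the grip force at its end, in the units of the state.
- r.get_obs(): the state, without advancing time (a new reading comes with each control period).
- r.read_camera(name): name is "scene" or "top" or "wrist"; returns a dict with "frame" (400x640x3 uint8, red, green, blue), "depth" (400x640 float32, mm along the optical axis (not along the pixel's ray), 0 where there is no reading), "K" (3x3 intrinsics, pixels), "R" (3x3) and "t" (3): a world point X has camera coordinates R X + t; the wrist camera has in their place "tool_from_camera" (4x4, takes a point from camera to tool coordinates, whose origin is the TCP and whose axes are the flange's). Camera axes: x right, y down, z forward; pixel columns grow to the right and rows downward; lengths in mm; the calibration is good to about 2 mm. A picture is of the moment at which its call begins: read the wrist's pose just before it.
- r.job_done(): hands the job in; it is judged then, once.
The state is a dict: "time_s": time; "qpos": joint angles; "joint_vel": joint speeds; "joint_torque": joint torques, N m; "eef_pos": TCP position; "orientation": TCP orientation; "force": force on the tool from outside, world axes, zero at the start; "torque": the same for the moment, N m; "width": finger opening in mm; "grip_force": force on a finger pad.
Only numpy, scipy, OpenCV 4.12 (cv2) and the standard library are available. Lean on these libraries where they do the work, as an engineer would, in place of code of your own. Each camera call takes 0.05 s, during which the arm holds its last target. There are 200 camera calls.

## Working session

There is one attempt and no reset: what is moved stays moved. The work goes in short steps, Python scripts to look and compute and a tool call to move; the robot and the scene stay as the last step left them, time stands still between calls to the robot, and variables do not carry over. Pictures are saved under pics/ and viewed, at most 10 in all, crops included, and the job is handed in when it is done.

Besides the shell and the picture viewer there is one more tool, called after "Request:" as a command line: name --pt "numbers of a row" for each row, then --argument value for the rest. send_rows: Moves the arm, as the interface text tells. Its arguments: {"type":"object","properties":{"plan":{"type":"array"},"fingers":{"type":"number"},"squeeze":{"type":"number"}},"required":["plan"]}

```bash
ls; mkdir -p pics; python3 - <<'E'
from rig import r
import cv2,numpy as np
o=r.get_obs();print({k:np.round(v,3) for k,v in o.items()})
for n in ("scene","top"):
    c=r.read_camera(n);np.savez(f"{n}.npz",**c)
    cv2.imwrite(f"pics/{n}0.png",c["frame"][:,:,::-1]);print(n,c["K"],c["R"],c["t"])
E
```

```text
pics
{'time_s': np.float64(0.0), 'qpos': array([-1.221,  0.478,  0.022,  1.556, -0.011,  1.109, -0.083]), 'joint_vel': array([ 0.   ,  0.   ,  0.002, -0.001,  0.002, -0.   , -0.   ]), 'joint_torque': array([-1.0000e-03, -5.9644e+01,  1.6080e+00, -2.8120e+01,  1.3000e-02,
        9.0000e-03, -0.0000e+00]), 'eef_pos': array([298.033, 604.908, 208.802]), 'orientation': array([-0.   ,  0.227,  0.974, -0.001]), 'force': array([-0.11 ,  0.3  ,  0.044]), 'torque': array([0.046, 0.03 , 0.005]), 'grip_force': np.float64(0.0), 'width': np.float64(85.322)}
scene [[394.86690238   0.         321.36294874]
 [  0.         394.86690238 199.74435009]
 [  0.           0.           1.        ]] [[-0.21782586  0.97578513 -0.01988155]
 [ 0.54735102  0.10526951 -0.8302561 ]
 [-0.80805863 -0.19173344 -0.55702741]] [  92.60018902 -208.84699679 1453.04474876]
top [[473.45640608   0.         319.74341949]
 [  0.         473.45640608 196.8717891 ]
 [  0.           0.           1.        ]] [[ 5.48836544e-04 -9.99989363e-01 -4.57963696e-03]
 [-9.97499588e-01 -2.23814791e-04 -7.06719375e-02]
 [ 7.06701608e-02  4.60697332e-03 -9.97489100e-01]] [   5.43910375  529.0769239  1213.41320718]
```

View pics/scene0.png

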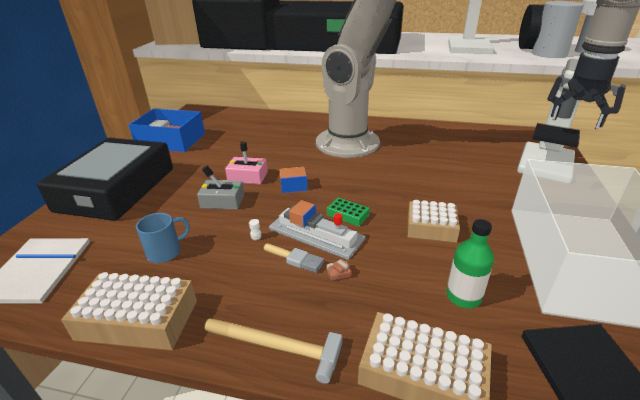

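View pics/top0.png

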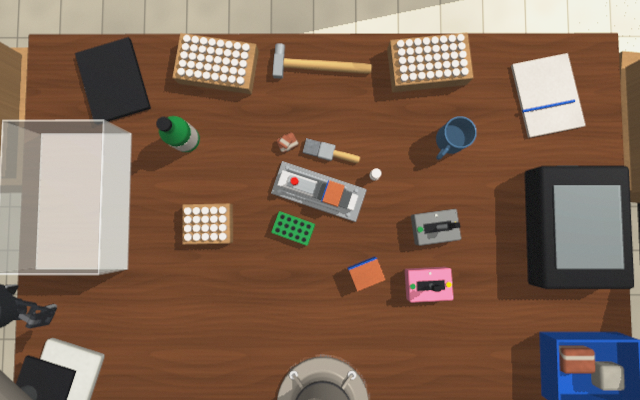

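The scene view shows the grey switch box (220,195), pink decoy (247,170), loose larger block (293,180), and the vise with its block (302,213) and red knob (338,219). The top view shows the vise at (320,190), block (334,194), knob (294,181), grey box (437,227), green dot (420,231), rack (294,228) and vial (376,174).

```bash
cat > h.py <<'E'
import numpy as np,cv2
from scipy.spatial.transform import Rotation as Ro
def ray(c,uv,z):
    "cast pixels (N,2) on the plane at height z"
    uv=np.atleast_2d(uv).astype(float); d=(np.c_[uv,np.ones(len(uv))]@np.linalg.inv(c["K"]).T)@c["R"]
    o=-c["R"].T@c["t"]; return o+d*((z-o[2])/d[:,2])[:,None]
def cloud(c):
    h,w=c["depth"].shape; u,v=np.meshgrid(np.arange(w),np.arange(h))
    p=np.stack([u,v,np.ones_like(u)],-1)@np.linalg.inv(c["K"]).T*c["depth"][...,None]
    return (p-c["t"])@c["R"]
def hsv(c): return cv2.cvtColor(c["frame"],cv2.COLOR_RGB2HSV)
def mask(c,lo,hi,box=None):
    m=cv2.inRange(hsv(c),lo,hi)
    if box: 
        k=np.zeros_like(m);x0,y0,x1,y1=box;k[y0:y1,x0:x1]=1;m=m*k
    return m
def cen(m):
    n,l,s,ce=cv2.connectedComponentsWithStats(m); i=1+np.argmax(s[1:,4]); return ce[i],s[i,4],(l==i).astype(np.uint8)
def rect(P):
    (c,s,a)=cv2.minAreaRect(np.float32(P[:,:2])); return np.round(c,1),np.round(s,1),round(a,1)
def wristcam(r):
    "wrist picture with R,t made from the tool pose"
    o=r.get_obs(); c=r.read_camera("wrist"); T=np.eye(4)
    w,x,y,z=o["orientation"]; T[:3,:3]=Ro.from_quat([x,y,z,w]).as_matrix(); T[:3,3]=o["eef_pos"]
    M=np.linalg.inv(T@c["tool_from_camera"]); c["R"],c["t"]=M[:3,:3],M[:3,3]; return c
E
python3 - <<'E'
from h import *
c=dict(np.load("top.npz"));P=cloud(c)
H=hsv(c)
for n,uv in dict(knob=(294,181),block=(334,194),box=(437,227),plate=(280,200),grdot=(420,231),yel=(457,222),grip=(440,226)).items(): print(n,H[uv[1],uv[0]],P[uv[1],uv[0]].round(0))
k,a,_=cen(mask(c,(0,200,150),(4,255,255),(270,160,370,220)));K=ray(c,k,83)[0];print("knob",k,a,K)
b,a,m=cen(mask(c,(5,120,100),(15,255,255),(315,170,360,220)));print("block",b,a,ray(c,b,72)[0])
v,u=np.nonzero(m);print(rect(ray(c,np.c_[u,v],72)))
R=np.zeros(P.shape[:2],bool);R[195:255,400:475]=1
q=P[R&(abs(P[...,2]-50)<6)];print("box",len(q),rect(q))
R[:]=0;R[150:230,262:375]=1
q=P[R&(abs(P[...,2]-12)<5)];print("plate",len(q),rect(q))
for n,lo,hi in (("green",(45,150,80),(75,255,255)),("yellow",(22,150,120),(34,255,255))):
    try:
        x,a,_=cen(mask(c,lo,hi,(405,205,470,250)));print(n,x,a,ray(c,x,51)[0])
    except Exception as e: print(n,e)
R[:]=0;R[195:255,400:475]=1
q=P[R&(P[...,2]>75)];print("grip",len(q),q.mean(0),rect(q))
E
```

```text
knob [  1 221 239] [564.  69.  81.]
block [ 10 165 213] [532. -30.  73.]
box [90  5 99] [ 451. -289.   56.]
plate [ 11 159 122] [522. 111.  -1.]
grdot [ 68 173 162] [ 441. -246.   57.]
yel [ 0  3 84] [ 462. -323.  114.]
grip [ 80   7 109] [ 453. -294.   67.]
knob [294.02702703 180.89189189] 37 [564.12279794  68.96316797  83.        ]
block [342.14854111 174.54111406] 377 [581.22301919 -50.5279668   72.        ]
(array([575.1, -37.7]), array([110. ,  35.1]), 90.0)
box 1247 (array([ 452.5, -290.1]), array([ 80. , 109.9]), 7.7)
plate 1417 (array([561.5,   4.7]), array([279. , 188.4]), 86.0)
green [419.82352941 229.17647059] 17 [ 445.24972786 -246.70394914   51.        ]
yellow attempt to get argmax of an empty sequence
grip 102 [ 453.79395351 -269.89799667  260.61713738] (array([ 445.7, -164.7]), array([ 14.2, 329. ]), 3.8)
```

```bash
python3 - <<'E'
from h import *
c=dict(np.load("top.npz"));P=cloud(c)
def seg(box,lo,hi,name,ker=1):
    m=((P[...,2]>lo)&(P[...,2]<hi)).astype(np.uint8); k=np.zeros_like(m);x0,y0,x1,y1=box;k[y0:y1,x0:x1]=1
    ce,a,l=cen(m*k); q=P[l>0]; print(name,a,q.mean(0).round(1),rect(q)); return q
seg((315,175,360,215),66,80,"block")
seg((280,165,310,195),74,92,"knob")
seg((262,150,375,225),6,60,"vise")
seg((262,150,375,225),40,60,"jaws")
seg((405,205,475,245),85,130,"grip")
seg((365,165,390,185),30,70,"vial")
seg((270,205,320,250),15,40,"rack")
seg((300,130,365,168),4,40,"brush")
seg((270,130,302,156),8,50,"lump")
seg((345,250,390,295),20,70,"bigblock")
seg((400,260,460,310),40,62,"pinkbox")
E
```

```text
block 395 [536.2 -26.   72.3] (array([536.2, -25.9]), array([43.4, 55.8]), 71.4)
knob 52 [565.6  69.7  83.6] (array([565.3,  70.3]), array([17.3, 17.8]), 1.8)
vise 2591 [545.   13.8  25.1] (array([546.2,   9.8]), array([238.4,  90.7]), 71.1)
jaws 440 [553.7  33.8  47. ] (array([557.3,  42. ]), array([96.7, 43.8]), 70.8)
grip 76 [ 455.9 -314.6  107.3] (array([ 456. , -316.1]), array([13.8, 26.2]), 7.3)
vial 81 [ 588.5 -136.2   49.8] (array([ 588.2, -136.7]), array([23.4, 22.9]), 44.8)
rack 897 [449.3  75.7  26.1] (array([449.4,  75.9]), array([100.1,  59.9]), 70.1)
brush 693 [650.  -12.4  17.9] (array([648.2, -26.8]), array([159.2,  48.5]), 73.8)
lump 289 [672.3  91.9  25.1] (array([674.4,  92.8]), array([40.2, 48.4]), 25.9)
bigblock 781 [ 335.  -110.4   48.8] (array([ 334. , -111.2]), array([61. , 77.2]), 21.7)
pinkbox 1364 [ 308.1 -268.3   50.3] (array([ 306.9, -269.9]), array([ 80.9, 110.8]), 2.6)
```

Measurements agree with the stated sizes: the block is 43x56, the vise 238x91, the box 80x110, and knob to block is about 100 mm. Next is a helper that converts world targets to tool moves.

```bash
cat >> h.py <<'E'
AV=np.radians(71.2);VX=np.array([np.cos(AV),np.sin(AV),0]);VY=np.array([-VX[1],VX[0],0]);SEAT=np.array([527.2,-46.4,36.])
AB=np.radians(97.7);BY=np.array([np.cos(AB),np.sin(AB),0]);BX=np.array([BY[1],-BY[0],0]);PIV=np.array([452.5,-290.1,52.])
def vis(x,y,z): return SEAT+x*VX+y*VY+[0,0,z]
def sw(x,y,z): return PIV+x*BX+y*BY+[0,0,z]
def Rt(yaw,tilt=0):
    a=np.radians(yaw);s,c=np.sin(a),np.cos(a)
    return np.array([[-s,c,0],[c,s,0],[0,0,-1.]])@Ro.from_euler("y",tilt,degrees=True).as_matrix()
def rows(pts,cur=None,r=None):
    "pts: list of (TCP xyz, yaw, tilt) -> rows from the current pose"
    if cur is None:
        if r is None: from rig import r
        o=r.get_obs();w,x,y,z=o["orientation"];p,R=o["eef_pos"],Ro.from_quat([x,y,z,w]).as_matrix()
    else: p,R=np.array(cur[0]),Rt(*cur[1:])
    for q,yaw,tilt in pts:
        s=R.T@(np.array(q)-p)/10; w=Ro.from_matrix(R.T@Rt(yaw,tilt)).as_rotvec(degrees=True)
        print(np.round(s,1).tolist(),np.round(w,1).tolist())
E
python3 - <<'E'
from h import *
print(sw(0,-72,120),sw(0,-72,23))
A=((290,400,300),45,0);B=((500,0,300),8,0);C=(sw(0,-75,120),7.7,0)
rows([A]);rows([B],A);rows([C],B);rows([(sw(0,-75,25),7.7,0)],C)
E
```

```text
[ 462.14700535 -361.45079038  172.        ] [ 462.14700535 -361.45079038   75.        ]
[-8.3, -18.8, -9.1] [-0.1, 0.0, 18.8]
[-43.1, -13.4, 0.0] [0.0, 0.0, 37.0]
[-35.6, -8.8, 12.8] [0.0, 0.0, 0.3]
[0.0, 0.0, 9.5] [0.0, 0.0, 0.0]
```

Request:
send_rows --pt "-4 -9 -9 0 0 9" --pt "-8.3 -18.8 -9.1 0 0 18.8" --pt "-8.3 -18.8 -9.1 0 0 18.8" --pt "-8.3 -18.8 -9.1 0 0 18.8" --pt "-8.3 -18.8 -9.1 0 0 18.8" --fingers 0 --squeeze 40

```text
time_s: 0.72
eef_pos: [290.5, 397.8, 302.0]
orientation: [0.0, 0.385, 0.923, 0.001]
force: [-0.2, 0.6, 0.5]
width: -0.1
grip_force: 0.0
```

Request:
send_rows --pt "-43.1 -13.4 0 0 0 37" --pt "-43.1 -13.4 0 0 0 37" --pt "-43.1 -13.4 0 0 0 37" --pt "-43.1 -13.4 0 0 0 37" --pt "-43.1 -13.4 0 0 0 37" --pt "-43.1 -13.4 0 0 0 37" --pt "-43.1 -13.4 0 0 0 37" --pt "-43.1 -13.4 0 0 0 37"

```text
time_s: 1.72
eef_pos: [501.0, -3.1, 300.6]
orientation: [0.001, 0.658, 0.753, -0.001]
force: [-0.6, 0.7, -0.3]
width: -0.1
grip_force: 0.0
```

Request:
send_rows --pt "-35.6 -8.8 8 0 0 0" --pt "-35.6 -8.8 8 0 0 0" --pt "-35.6 -8.8 8 0 0 0" --pt "-35.6 -8.8 8 0 0 0" --pt "-35.6 -8.8 8 0 0 0" --pt "-35.6 -8.8 12 0 0 0" --pt "-35.6 -8.8 12 0 0 0" --pt "-35.6 -8.8 12 0 0 0"

```text
time_s: 2.72
eef_pos: [461.4, -363.8, 178.9]
orientation: [-0.002, 0.657, 0.754, -0.001]
force: [-0.0, 0.5, 0.0]
width: -0.2
grip_force: 0.0
```

```bash
python3 - <<'E'
from h import *
from rig import r
c=wristcam(r);cv2.imwrite("pics/w1.png",c["frame"][:,:,::-1])
P=cloud(c)
print(P[200,320])
rows([(sw(0,-72,25),7.7,0),(sw(0,-20,25),7.7,0)],r=r)
E
```

```text
[ 4.63926240e+02 -4.00388984e+02 -7.56889712e-02]
[0.2, 0.0, 10.3] [-0.1, -0.1, 0.3]
[5.4, 0.1, 10.3] [-0.1, -0.1, 0.3]
```

View pics/w1.png

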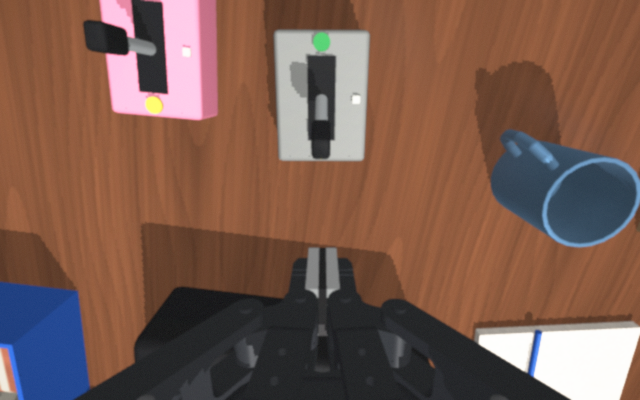

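The wrist view shows the lever at (321,138) leaning toward the hand. It is in line with the shut fingers at (322,270), and the green dot is at (321,42). I'll go down and push to upright.

Request:
send_rows --pt "0 0 5 0 0 0" --pt "0 0 10.3 0 0 0" --pt "0 0 10.3 0 0 0" --pt "2 0 10.3 0 0 0" --pt "3.3 0 10.3 0 0 0" --pt "4.4 0 10.3 0 0 0" --pt "5.4 0 10.3 0 0 0" --pt "5.4 0 10.3 0 0 0"

```text
time_s: 3.78
eef_pos: [454.3, -309.3, 77.9]
orientation: [-0.0, 0.656, 0.755, 0.0]
force: [0.5, 0.4, 0.1]
width: -0.0
grip_force: 0.0
```

```bash
cat >> h.py <<'E'
def lever(c):
    P=cloud(c)-PIV; b=np.stack([P@BX,P@BY,P[...,2]],-1); h=hsv(c)
    q=b[(abs(b[...,0])<12)&(abs(b[...,1])<45)&(b[...,2]>34)&(b[...,2]<75)&(c["depth"]>0)&(h[...,2]<60)]
    print("lever pts",len(q),np.median(q,0).round(1),q.min(0).round(0),q.max(0).round(0),"ang",np.arctan2(*np.median(q[:,1:],0)).round(2))
E
python3 - <<'E'
from h import *
from rig import r
print(r.get_obs()["eef_pos"])
c=wristcam(r);cv2.imwrite("pics/w2.png",c["frame"][:,:,::-1]);lever(c)
E
```

```text
[ 454.25721753 -309.2828368    77.85930798]
lever pts 2265 [-1.6  1.9 66.9] [-12. -15.  42.] [12. 10. 75.] ang 0.03
```

View pics/w2.png

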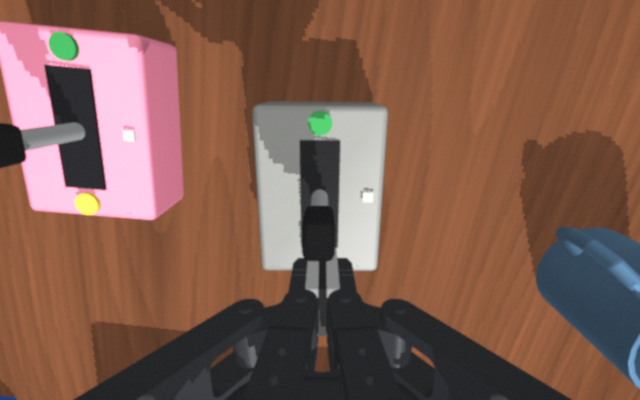

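The lever at (318,230) now stands upright, measured at about 0.03 rad. I'll back off, lift, and go to the knob.

```bash
python3 - <<'E'
from h import *
a=((454.3,-309.3,77.9),7.7,0);b=(sw(0,-50,130),7.7,0)
rows([(sw(0,-40,26),7.7,0),b],a);rows([(vis(105,0,150),-18.8,0)],b)
E
```

```text
[-2.1, 0.1, -0.0] [0.0, 0.0, 0.0]
[-3.1, 0.1, -10.4] [0.0, 0.0, 0.0]
[37.5, 15.4, -0.4] [0.0, 0.0, 26.5]
```

Request:
send_rows --pt "-2 0 0 0 0 0" --pt "-3 0 -5 0 0 0" --pt "-3 0 -10.4 0 0 0" --pt "-3 0 -10.4 0 0 0"

```text
time_s: 4.32
eef_pos: [460.0, -343.0, 185.6]
orientation: [0.003, 0.657, 0.754, 0.001]
force: [-0.5, -0.2, -0.8]
width: -0.2
grip_force: 0.0
```

Request:
send_rows --pt "37.5 15.4 -2 0 0 26.5" --pt "37.5 15.4 -2 0 0 26.5" --pt "37.5 15.4 -2 0 0 26.5" --pt "37.5 15.4 -2 0 0 26.5" --pt "37.5 15.4 -2 0 0 26.5" --pt "37.5 15.4 -2 0 0 26.5" --pt "37.5 15.4 -2 0 0 26.5" --pt "37.5 15.4 -2 0 0 26.5" --fingers 0.6

```text
time_s: 5.32
eef_pos: [558.9, 56.3, 200.5]
orientation: [-0.0, 0.81, 0.587, -0.001]
force: [0.3, -1.0, -0.0]
width: 51.5
grip_force: 0.0
```

```bash
python3 - <<'E'
from h import *
from rig import r
print(r.get_obs()["eef_pos"])
c=wristcam(r);cv2.imwrite("pics/w3.png",c["frame"][:,:,::-1]);P=cloud(c)
t=r.read_camera("top");lever(t)
k,a,m=cen(mask(c,(0,180,120),(4,255,255)));X=ray(c,k,83)[0]-SEAT;print("knob",k,a,X@VX,X@VY,P[m>0].mean(0))
z=P[...,2]; m=((z>64)&(z<80)&(np.hypot(*(P[...,:2]-vis(22,0,0)[:2]).transpose(2,0,1))<45)).astype(np.uint8)
ce,a,l=cen(m);q=P[l>0];X=q.mean(0)-SEAT;print("block",a,X@VX,X@VY,rect(q))
rows([(vis(122,0,90),-18.8,0),(vis(122,0,17),-18.8,0)],r=r)
E
```

```text
[558.86350982  56.32065784 200.47157316]
lever pts 54 [-0.   3.8 67.8] [-7. -8. 45.] [ 7. 11. 73.] ang 0.06
knob [321.06666667 160.38888889] 90 129.19717478706806 3.5980464759027626 [565.0789805   76.05099693  77.92526309]
block 2189 22.387729987982752 -1.1467873635937353 (array([535. , -27.5]), array([44.9, 56. ]), 71.5)
[1.9, 0.2, 7.5] [-0.1, 0.1, 0.3]
[1.9, 0.3, 14.8] [-0.1, 0.1, 0.3]
```

View pics/w3.png

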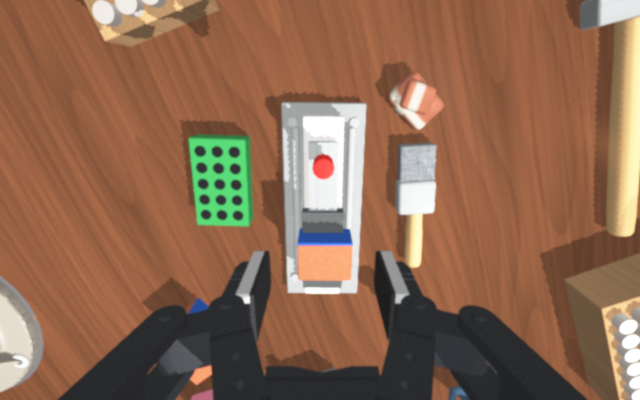

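The knob is at (323,167) and centred between the fingers, the block is at (325,256), and the rack and brush are clear. I'll grip the knob and pull.

Request:
send_rows --pt "1.9 0.2 6 0 0 0" --pt "1.9 0.2 11 0 0 0" --pt "1.9 0.2 14.8 0 0 0" --pt "1.9 0.2 14.8 0 0 0"

```text
time_s: 5.92
eef_pos: [564.1, 67.2, 51.5]
orientation: [-0.001, 0.813, 0.583, -0.003]
force: [-0.6, -1.0, 0.5]
width: 51.3
grip_force: 0.0
```

Request:
send_rows --pt "0 0 0 0 0 0" --pt "0 0 0 0 0 0" --pt "0 0 0 0 0 0" --pt "0 0 0 0 0 0" --fingers 0 --squeeze 40

```text
time_s: 6.42
eef_pos: [564.2, 70.3, 55.3]
orientation: [-0.003, 0.812, 0.584, -0.001]
force: [-10.0, 1.3, 9.5]
width: 17.7
grip_force: 38.8
```

Request:
send_rows --pt "0.5 0 0 0 0 0" --pt "1 0 0 0 0 0" --pt "1.5 0 0 0 0 0" --pt "2.0 0 0 0 0 0" --pt "2.0 0 0 0 0 0"

```text
time_s: 7.05
eef_pos: [570.8, 89.8, 55.3]
orientation: [-0.002, 0.812, 0.584, -0.001]
force: [-9.2, 2.2, 9.0]
width: 17.6
grip_force: 38.8
```

```bash
cat >> h.py <<'E'
def tcp(x,z,tilt,back=0,d=24,y=0):
    "TCP for a grasp of the point (x,y,z) of the seat frame"
    t=np.radians(tilt); k=d-back; return (vis(x+k*np.sin(t),y,z-k*np.cos(t)),-18.8,tilt)
E
python3 - <<'E'
from h import *
from rig import r
t=r.read_camera("top");lever(t);P=cloud(t)
k,a,m=cen(mask(t,(0,150,100),(5,255,255),(270,160,315,195)));X=ray(t,k,83)[0]-SEAT;print("knob",a,X@VX,X@VY)
c=((570.8,89.8,55.3),-18.8,0)
rows([(np.array(c[0])+[0,0,125],-18.8,0)],c)
u=(np.array(c[0])+[0,0,125],-18.8,0)
p=tcp(22,18,-45,110);print(p);rows([p],u);rows([tcp(22,18,-45)],p)
E
```

```text
lever pts 55 [-0.2  4.5 67.6] [-7. -7. 46.] [ 7. 11. 73.] ang 0.07Traceback (most recent call last):
  File "<stdin>", line 4, in <module>
  File "h.py", line 18, in cen
    n,l,s,ce=cv2.connectedComponentsWithStats(m); i=1+np.argmax(s[1:,4]); return ce[i],s[i,4],(l==i).astype(np.uint8)
                                                      ~~~~~~~~~^^^^^^^^^
    return _wrapfunc(a, 'argmax', axis=axis, out=out, **kwds)
    return bound(*args, **kwds)
ValueError: attempt to get argmax of an empty sequence
```

Request:
send_rows --pt "0 0 0 0 0 0" --pt "0 0 0 0 0 0" --pt "0 0 -5 0 0 0" --pt "0 0 -12.5 0 0 0" --pt "0 0 -12.5 0 0 0" --fingers 1

```text
time_s: 7.72
eef_pos: [576.3, 88.2, 183.5]
orientation: [0.001, 0.812, 0.584, 0.004]
force: [-0.6, 1.7, -0.3]
width: 85.5
grip_force: 0.0
```

```bash
python3 - <<'E'
from h import *
from rig import r
c=wristcam(r);k,a,m=cen(mask(c,(0,150,80),(5,255,255)));P=cloud(c);q=P[(m>0)&(P[...,2]>78)];X=q.mean(0)-SEAT;print("knob",k,a,X@VX,X@VY,rect(q))
z=P[...,2]; m=((z>64)&(z<80)&(np.hypot(*(P[...,:2]-vis(22,0,0)[:2]).transpose(2,0,1))<45)).astype(np.uint8)
ce,a,l=cen(m);q=P[l>0];X=q.mean(0)-SEAT;print("block",ce,a,X@VX,X@VY,rect(q))
cv2.imwrite("pics/w4.png",c["frame"][:,:,::-1])
p=tcp(22,18,-45,110);print(p);rows([p],r=r);rows([tcp(22,18,-45)],p)
E
```

```text
knob [314.41031941 187.74938575] 407 144.01712712625078 1.8630862957238392 (array([583.3, 124.1]), array([90.6, 16.3]), 71.2)
block [318.13061224 300.30385488] 2205 22.892156226545854 -1.2555830144353815 (array([535.1, -27.1]), array([45.1, 56. ]), 71.5)
(array([553.88720352,  31.99314529, 114.81118318]), -18.8, -45)
[-6.1, -0.3, 6.8] [0.4, -45.2, 0.1]
[0.0, 0.0, 11.0] [0.0, 0.0, 0.0]
```

View pics/w4.png

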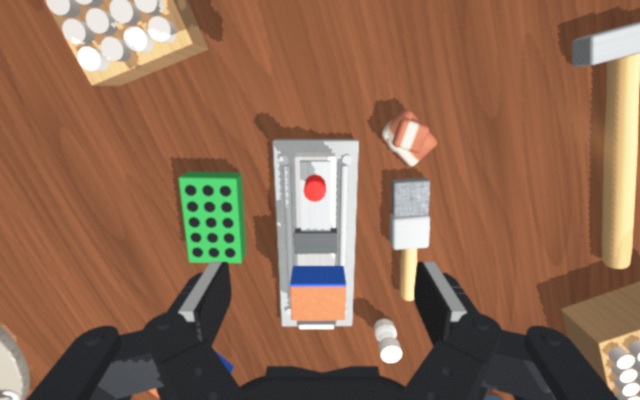

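The jaw is open: the gap shows at (315,258), the knob is at (314,188), and the block is undisturbed at (318,295). Next I'll tilt the hand over the sliding jaw.

Request:
send_rows --pt "-1 0 0 0 -10 0" --pt "-2 -0.2 1 0 -20 0" --pt "-4 -0.2 3 0 -30 0" --pt "-5 -0.3 5 0 -40 0" --pt "-6.1 -0.3 6.8 0 -45.2 0" --pt "-6.1 -0.3 6.8 0 -45.2 0" --pt "-6.1 -0.3 6.8 0 -45.2 0"

```text
time_s: 8.65
eef_pos: [551.2, 30.8, 111.6]
orientation: [0.224, 0.75, 0.539, -0.311]
force: [0.6, -1.0, 0.6]
width: 85.3
grip_force: 0.0
```

```bash
python3 - <<'E'
from h import *
from rig import r
print(r.get_obs()["qpos"].round(2))
rows([tcp(22.5,18,-45,y=-1,back=40),tcp(22.5,18,-45,y=-1)],r=r)
E
```

```text
[-1.07  0.96  0.94  1.71 -0.07  1.23 -0.5 ]
[-0.0, 0.3, 6.6] [0.2, 0.1, 0.1]
[-0.0, 0.3, 10.6] [0.2, 0.1, 0.1]
```

Request:
send_rows --pt "0 0.2 4 0 0 0" --pt "0 0.2 7 0 0 0" --pt "0 0.2 10.6 0 0 0" --pt "0 0.2 10.6 0 0 0"

```text
time_s: 9.15
eef_pos: [527.4, -42.5, 37.0]
orientation: [0.223, 0.751, 0.537, -0.312]
force: [-0.2, 0.3, 0.1]
width: 85.6
grip_force: 0.0
```

Request:
send_rows --pt "0 0 0 0 0 0" --pt "0 0 0 0 0 0" --pt "0 0 0 0 0 0" --pt "0 0 0 0 0 0" --pt "0 0 0 0 0 0" --fingers 0 --squeeze 60

```text
time_s: 9.78
eef_pos: [530.7, -38.7, 37.5]
orientation: [0.225, 0.749, 0.54, -0.311]
force: [1.1, 4.0, 8.0]
width: 54.4
grip_force: 64.0
```

```bash
python3 - <<'E'
from h import *
from rig import r
o=r.get_obs();w,x,y,z=o["orientation"];R=Ro.from_quat([x,y,z,w]).as_matrix();p=o["eef_pos"]
off=R.T@(vis(22.4,-1.1,18)-p);print("block in tool",off)
np.save("off.npy",off);rows([(p+[0,0,100],-18.8,-45)],r=r)
E
```

```text
block in tool [ -1.79334439   0.42467541 -21.60542254]
[-7.1, 0.0, -7.1] [0.3, 0.1, 0.2]
```

Request:
send_rows --pt "-1.4 0 -1.4 0 0 0" --pt "-3.5 0 -3.5 0 0 0" --pt "-7 0 -7 0 0 0" --pt "-7 0 -7 0 0 0" --pt "-7 0 -7 0 0 0"

```text
time_s: 10.4
eef_pos: [529.0, -39.3, 135.1]
orientation: [0.224, 0.75, 0.539, -0.311]
force: [-0.9, 0.1, -2.6]
width: 55.1
grip_force: 64.1
```

```bash
python3 - <<'E'
from h import *
from rig import r
o=r.get_obs();print(o["width"],o["grip_force"],o["force"]);off=np.load("off.npy")
P=lambda x,z,t:(vis(x,0,z)-Rt(-18.8,t)@off,-18.8,t)
rows([P(27,120,t) for t in (-30,-15,0,15,30,45)],r=r)
E
```

```text
55.13820634686572 64.07428622245789 [-0.91561388  0.08635721 -2.64945597]
[0.6, 0.0, -0.8] [0.2, 15.1, 0.2]
[1.1, 0.0, -1.1] [0.1, 30.1, 0.2]
[1.6, 0.0, -1.5] [0.1, 45.1, 0.3]
[1.9, 0.0, -1.9] [0.1, 60.1, 0.3]
[2.0, 0.0, -2.5] [0.0, 75.1, 0.3]
[2.1, 0.0, -3.1] [-0.0, 90.1, 0.3]
```

Request:
send_rows --pt "0.4 0 -0.5 0 10 0" --pt "0.8 0 -0.9 0 20 0" --pt "1.1 0 -1.1 0 30 0" --pt "1.4 0 -1.4 0 40 0" --pt "1.7 0 -1.6 0 50 0" --pt "1.9 0 -1.9 0 60 0" --pt "2 0 -2.3 0 70 0" --pt "2 0 -2.3 0 70 0"

```text
time_s: 11.4
eef_pos: [536.4, -16.7, 135.5]
orientation: [-0.125, 0.796, 0.566, 0.173]
force: [0.2, -0.2, -2.5]
width: 55.2
grip_force: 64.0
```

```bash
python3 - <<'E'
from h import *
from rig import r
o=r.get_obs();print(o["qpos"].round(2));off=np.load("off.npy")
P=lambda x,z,t:(vis(x,0,z)-Rt(-18.8,t)@off,-18.8,t)
rows([P(27,120,35),P(27,120,45)],r=r)
E
```

```text
[-0.25  0.39  0.54  2.06 -0.84  0.91  0.51]
[1.1, 0.0, 0.1] [0.0, 10.3, -0.4]
[1.4, 0.0, -0.1] [0.0, 20.3, -0.4]
```

Request:
send_rows --pt "1.1 0 0.1 0 10.3 0" --pt "1.4 0 -0.1 0 20.3 -0.4" --pt "1.4 0 -0.1 0 20.3 -0.4" --pt "1.4 0 -0.1 0 20.3 -0.4"

```text
time_s: 11.9
eef_pos: [542.3, 1.9, 143.2]
orientation: [-0.224, 0.748, 0.543, 0.31]
force: [-0.5, 0.6, -1.4]
width: 55.1
grip_force: 64.1
```

```bash
python3 - <<'E'
from h import *
from rig import r
o=r.get_obs();print(o["qpos"].round(2),o["eef_pos"]);off=np.load("off.npy")
w,x,y,z=o["orientation"];print(Ro.from_quat([x,y,z,w]).as_matrix().round(3))
c=r.read_camera("scene");cv2.imwrite("pics/s5.png",cv2.resize(c["frame"][150:300,220:420,::-1],(800,600)))
P=lambda x,z,t:(vis(x,0,z)-Rt(-18.8,t)@off,-18.8,t)
rows([P(27,60,45),P(27,24,45)],r=r)
t=r.read_camera("top");p=cloud(t);h=hsv(t);m=(cv2.inRange(h,(105,120,60),(125,255,255))>0)&(abs(p-vis(27,0,142)).max(-1)<60)
q=p[m];X=q.mean(0)-SEAT;print("blue",len(q),X@VX,X@VY,X[2],rect(q));A=np.c_[q[:,:2],np.ones(len(q))];print("slope",np.linalg.lstsq(A,q[:,2],rcond=None)[0][:2])
E
```

```text
[ 0.02  0.49  0.41  2.08 -1.16  1.12  0.9 ] [542.3277242    1.91866573 143.21801793]
[[ 0.218  0.951  0.22 ]
 [ 0.674 -0.31   0.671]
 [ 0.706  0.002 -0.708]]
[-4.9, 0.0, 3.8] [-0.4, 0.0, 0.7]
[-7.5, 0.0, 6.4] [-0.4, 0.0, 0.7]
blue 372 34.568634997840675 -0.7635494241276728 142.79658452122095 (array([538.8, -13.6]), array([34.7, 55.6]), 72.6)
slope [-0.01009231 -0.0075035 ]
```

View pics/s5.png

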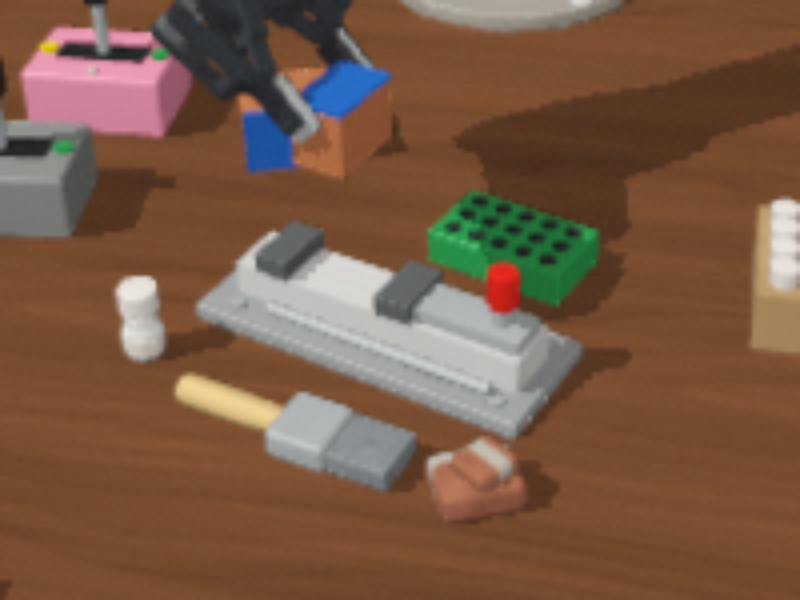

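Blue is on top at (345,88) in the crop, level to within about 0.01. The vise lies open below, with its jaws at (290,250) and (408,290). Lowering the block in.

Request:
send_rows --pt "-2.8 0 1.7 0 0 0.7" --pt "-4.9 0 3.8 0 0 0.7" --pt "-6.3 0 5.2 0 0 0.7" --pt "-7 0 5.9 0 0 0.7" --pt "-7.5 0 6.4 0 0 0.7" --pt "-7.5 0 6.4 0 0 0.7"

```text
time_s: 12.75
eef_pos: [541.0, -6.4, 46.0]
orientation: [-0.225, 0.751, 0.538, 0.31]
force: [-0.4, -0.2, -2.2]
width: 54.3
grip_force: 64.1
```

```bash
cat > blk.py <<'E'
from h import *
from rig import r
o=r.get_obs();print(o["eef_pos"],o["force"],o["qpos"].round(2))
t=r.read_camera("top");lever(t);p=cloud(t);h=hsv(t);m=(cv2.inRange(h,(105,120,60),(125,255,255))>0)&(abs(p-vis(25,0,44)).max(-1)<45)
q=p[m];X=q.mean(0)-SEAT;print("blue",len(q),X@VX,X@VY,X[2],rect(q));A=np.c_[q[:,:2],np.ones(len(q))];print("slope",np.linalg.lstsq(A,q[:,2],rcond=None)[0][:2])
m=(cv2.inRange(h,(0,150,80),(5,255,255))>0)&(p[...,2]>78)&(np.abs(p-vis(130,0,40)).max(-1)<45);X=p[m].mean(0)-SEAT if m.any() else [];print("knob",m.sum(), m.any() and (X@VX,X@VY))
E
python3 blk.py
```

```text
[541.00620367  -6.44329842  45.95852281] [-0.40582826 -0.21795302 -2.21784631] [ 0.09  0.67  0.34  2.09 -1.29  1.06  1.11]
  return _methods._mean(a, axis=axis, dtype=dtype,
  ret = um.true_divide(
Traceback (most recent call last):
  File "blk.py", line 4, in <module>
    t=r.read_camera("top");lever(t);p=cloud(t);h=hsv(t);m=(cv2.inRange(h,(105,120,60),(125,255,255))>0)&(abs(p-vis(25,0,44)).max(-1)<45)
                           ~~~~~^^^
  File "h.py", line 45, in lever
    print("lever pts",len(q),np.median(q,0).round(1),q.min(0).round(0),q.max(0).round(0),"ang",np.arctan2(*np.median(q[:,1:],0)).round(2))
                                                     ~~~~~^^^
ValueError: zero-size array to reduction operation minimum which has no identity
```

```bash
sed -i 's/    print("lever pts"/    if len(q)<5: return print("lever hidden")\n    print("lever pts"/' h.py; sed -i 's/lever(t);/lever(t);lever(r.read_camera("scene"));/' blk.py; python3 blk.py
```

```text
[540.96549196  -6.66744808  46.06802528] [-1.32309269 -0.16701015 -3.00326951] [ 0.09  0.67  0.34  2.1  -1.29  1.06  1.11]
lever hidden
lever pts 60 [ 2.1  6.4 60.9] [-8. -3. 47.] [ 5. 14. 73.] ang 0.1
blue 313 25.52435468918084 -2.0078844824425097 45.08345344611236 (array([537.4, -22.7]), array([34.5, 56. ]), 71.7)
slope [-0.0296228  -0.01938875]
knob 39 (np.float64(142.03438548995655), np.float64(1.4491223285677748))
```

Request:
send_rows --pt "-0.1 0 0.1 0 0 0" --pt "-0.1 0 0.1 0 0 0"

```text
time_s: 13.15
eef_pos: [540.9, -6.9, 45.4]
orientation: [-0.225, 0.751, 0.537, 0.311]
force: [-2.3, -1.1, 5.0]
width: 54.6
grip_force: 64.8
```

Request:
send_rows --pt "-0.1 0 0.1 0 0 0" --pt "-0.1 0 0.1 0 0 0" --pt "-0.1 0 0.1 0 0 0" --pt "-0.1 0 0.1 0 0 0" --pt "-0.1 0 -3 0 0 0" --pt "-0.1 0 -8 0 0 0" --pt "-0.1 0 -13 0 0 0" --pt "-0.1 0 -13 0 0 0" --fingers 1

```text
time_s: 14.15
eef_pos: [512.2, -98.9, 137.4]
orientation: [-0.222, 0.752, 0.537, 0.312]
force: [0.8, 0.6, 0.3]
width: 85.4
grip_force: 0.0
```

```bash
python3 blk.py; python3 - <<'E'
from h import *
c=[vis(100,0,140),-18.8,0]
rows([(vis(80,0,150),-18.8,0),(vis(143,1,100),-18.8,0)])
E
```

```text
[512.16054967 -98.8738552  137.36287344] [0.77714582 0.59189968 0.34400379] [ 0.18  0.54  0.46  2.03 -1.07  1.24  0.99]
lever hidden
lever pts 60 [ 2.2  7.2 60. ] [-6. -3. 48.] [ 5. 14. 74.] ang 0.12
blue 311 24.711446776822868 -1.4699359085699966 44.01987360726406 (array([537. , -23.4]), array([34.5, 54.8]), 71.6)
slope [0.01420357 0.00842793]
knob 39 (np.float64(141.93400734868752), np.float64(1.5220146285690959))
[12.8, -0.1, 5.7] [-0.3, -45.1, -0.0]
[13.7, -0.1, 13.7] [-0.3, -45.1, -0.0]
```

Request:
send_rows --pt "2 0 -3 0 -10 0" --pt "5 0 -2 0 -20 0" --pt "8 0 0 0 -30 0" --pt "11 0 3 0 -40 0" --pt "12.8 0 5.7 0 -45 0" --pt "13.7 0 13.7 0 -45 0" --pt "13.7 0 13.7 0 -45 0" --pt "13.7 0 13.7 0 -45 0" --fingers 0.6

```text
time_s: 15.25
eef_pos: [571.8, 89.9, 133.6]
orientation: [-0.003, 0.812, 0.584, -0.003]
force: [0.0, -0.9, 0.3]
width: 51.1
grip_force: 0.0
```

```bash
python3 - <<'E'
from h import *
rows([(vis(142.5,1.5,50),-18.8,0),(vis(142.5,1.5,17),-18.8,0)])
E
```

```text
[-0.1, 0.1, 4.8] [-0.5, 0.0, 0.3]
[-0.1, 0.1, 8.1] [-0.5, 0.0, 0.3]
```

Request:
send_rows --pt "-0.1 0 4.8 0 0 0" --pt "-0.1 0 8 0 0 0" --pt "-0.1 0 8 0 0 0"

```text
time_s: 15.62
eef_pos: [570.9, 85.5, 54.5]
orientation: [-0.003, 0.813, 0.582, -0.003]
force: [0.2, -0.9, -0.1]
width: 51.5
grip_force: 0.0
```

Request:
send_rows --pt "0 0 0 0 0 0" --pt "0 0 0 0 0 0" --pt "0 0 0 0 0 0" --pt "0 0 0 0 0 0" --fingers 0 --squeeze 40

```text
time_s: 16.12
eef_pos: [570.3, 88.7, 57.1]
orientation: [-0.005, 0.813, 0.583, -0.002]
force: [-10.1, 1.2, 10.6]
width: 16.9
grip_force: 38.8
```

Request:
send_rows --pt "-0.4 0 0 0 0 0" --pt "-0.8 0 0 0 0 0" --pt "-1.2 0 0 0 0 0" --pt "-1.6 0 0 0 0 0" --pt "-2 0 0 0 0 0" --pt "-2.4 0 0 0 0 0" --pt "-2.4 0 0 0 0 0"

```text
time_s: 17.0
eef_pos: [563.2, 67.4, 57.1]
orientation: [-0.005, 0.812, 0.583, -0.001]
force: [-8.1, 5.4, 9.5]
width: 17.0
grip_force: 39.0
```

Request:
send_rows --pt "-0.2 0 0 0 0 0" --pt "-0.4 0 0 0 0 0" --pt "-0.5 0 0 0 0 0" --pt "-0.5 0 0 0 0 0"

```text
time_s: 17.5
eef_pos: [562.0, 63.7, 57.2]
orientation: [-0.005, 0.812, 0.584, -0.0]
force: [-7.7, 6.6, 7.6]
width: 17.1
grip_force: 38.9
```

Request:
send_rows --pt "-0.1 0 0 0 0 0" --pt "-0.2 0 0 0 0 0" --pt "-0.2 0 0 0 0 0"

```text
time_s: 17.88
eef_pos: [561.3, 61.9, 57.1]
orientation: [-0.005, 0.812, 0.584, -0.0]
force: [-8.1, 6.7, 8.8]
width: 16.8
grip_force: 38.9
```

Request:
send_rows --pt "-0.1 0 0 0 0 0" --pt "-0.2 0 0 0 0 0" --pt "-0.2 0 0 0 0 0"

```text
time_s: 18.25
eef_pos: [560.9, 60.5, 57.2]
orientation: [-0.005, 0.812, 0.584, -0.0]
force: [-6.7, 8.1, 7.4]
width: 16.7
grip_force: 38.9
```

```bash
python3 blk.py
```

```text
[560.86559255  60.49866068  57.16156587] [-6.73882844  8.05939267  7.44266127] [-0.61  0.55  0.53  1.97 -0.42  0.74 -0.16]
lever pts 56 [-0.3  4.5 67.6] [-7. -8. 48.] [ 7. 11. 74.] ang 0.07
lever pts 60 [ 1.9  7.1 61. ] [-5. -3. 47.] [ 5. 14. 73.] ang 0.12
blue 331 17.196276616125978 -1.1881672677586241 43.58766152089653 (array([534.5, -30.6]), array([37.2, 54.6]), 71.5)
slope [0.04337699 0.0821635 ]
knob 0 False
```

```bash
cat > blk2.py <<'E'
from h import *
from rig import r
Q=[]
for i in range(3):
    t=r.read_camera("top");p=cloud(t);h=hsv(t);m=((cv2.inRange(h,(105,120,60),(125,255,255))>0)&(abs(p-vis(25,0,44)).max(-1)<45)).astype(np.uint8)
    Q.append(p[cv2.erode(m,np.ones((5,5)))>0])
q=np.concatenate(Q);X=q-SEAT;A=np.c_[X@VX,X@VY,np.ones(len(q))];s=np.linalg.lstsq(A,X[:,2],rcond=None);print(len(q),"slope vx,vy",s[0],"rms",np.std(X[:,2]-A@s[0]))
v,u=np.nonzero(m);g=ray(t,np.c_[u,v],80);X=g-SEAT;print("blue ctr by ray",(X@VX).mean(),(X@VY).mean(),rect(g))
X=p-SEAT;x,y,z=X@VX,X@VY,X[...,2]
j=(abs(y)<18)&(x>36)&(x<75)&(z>9)&(z<20);print("jaw top x",np.percentile(x[j],[1,10,90,99]) if j.any() else 0,j.sum())
E
python3 blk2.py
```

```text
496 slope vx,vy [-1.88359973e-03  7.47543079e-04  4.41581733e+01] rms 2.201351116131779
blue ctr by ray 17.267719135463146 -1.1716125162407827 (array([534.3, -30.3]), array([36.8, 55. ]), 71.5)
jaw top x [37.13710049 39.60392956 68.03419288 73.88117285] 159
```

Request:
send_rows --pt "-0.1 0 0 0 0 0" --pt "-0.1 0 0 0 0 0"

```text
time_s: 18.75
eef_pos: [560.8, 60.5, 57.2]
orientation: [-0.005, 0.812, 0.584, 0.0]
force: [-5.8, 10.1, 6.7]
width: 17.1
grip_force: 38.9
```

The block is flat, and the jaw now stops with the force rising, so it is in contact. A small extra push, then I'll let go.

Request:
send_rows --pt "-0.2 0 0 0 0 0" --pt "-0.2 0 0 0 0 0" --pt "-0.2 0 0 0 0 0"

```text
time_s: 19.12
eef_pos: [560.9, 60.4, 57.2]
orientation: [-0.006, 0.811, 0.585, 0.001]
force: [-4.8, 13.5, 5.5]
width: 16.6
grip_force: 39.0
```

Request:
send_rows --pt "0.2 0 0 0 0 0" --pt "0.4 0 0 0 0 0" --pt "0.4 0 0 0 0 0" --fingers 0.6

```text
time_s: 19.5
eef_pos: [563.1, 57.3, 56.1]
orientation: [-0.002, 0.813, 0.583, -0.0]
force: [-0.4, 0.9, 0.5]
width: 51.3
grip_force: 0.0
```

Request:
send_rows --pt "0 0 -4 0 0 0" --pt "0 0 -10 0 0 0" --pt "0 0 -14 0 0 0" --pt "0 0 -14 0 0 0"

```text
time_s: 20.0
eef_pos: [565.4, 56.7, 199.0]
orientation: [-0.001, 0.813, 0.582, 0.003]
force: [0.2, -0.1, -0.0]
width: 51.0
grip_force: 0.0
```

```bash
python3 blk.py; python3 blk2.py; python3 - <<'E'
from h import *
from rig import r
c=wristcam(r);k,a,m=cen(mask(c,(0,150,80),(5,255,255)));P=cloud(c);q=P[(m>0)&(P[...,2]>78)];X=q.mean(0)-SEAT;print("wrist knob",a,X@VX,X@VY)
m=mask(c,(105,120,60),(125,255,255));m=(m>0)&(abs(P-vis(20,0,44)).max(-1)<40);q=P[m];X=q.mean(0)-SEAT;print("wrist blue",X@VX,X@VY,X[2],rect(q))
b=(sw(0,-45,130),7.7,0);rows([b],r=r);rows([(sw(0,-45,26),7.7,0),(sw(0,-20,26),7.7,0),(sw(0,5,26),7.7,0)],b)
cv2.imwrite("pics/w6.png",c["frame"][:,:,::-1])
E
```

```text
[565.44767184  56.70496957 198.976776  ] [ 0.19853962 -0.09421138 -0.00344551] [-0.72  0.36  0.66  1.86 -0.26  1.   -0.28]
lever pts 55 [-0.1  3.8 67.9] [-7. -8. 49.] [ 7. 12. 73.] ang 0.06
lever pts 60 [ 2.3  7.2 59.7] [-6. -3. 46.] [ 6. 15. 74.] ang 0.12
blue 329 17.258351465598945 -1.3147934235105607 43.27467120371604 (array([534.6, -30.7]), array([37.3, 54.9]), 71.4)
slope [0.0552558  0.08910187]
knob 0 False
512 slope vx,vy [6.80576623e-03 6.74604675e-03 4.39157556e+01] rms 2.104249408025827
blue ctr by ray 17.267719135463146 -1.1716125162407827 (array([534.3, -30.3]), array([36.8, 55. ]), 71.5)
jaw top x [37.19776492 39.64496717 68.15945429 73.50184388] 167
wrist knob 372 114.45934922526017 1.7779573230935597
wrist blue 17.402244174106993 -0.8550167670841651 42.865339640806624 (array([533.2, -31.1]), array([36.9, 54.8]), 71.1)
[-40.4, 2.8, 1.2] [-0.4, -0.1, -26.4]
[0.0, 0.0, 10.4] [0.0, 0.0, 0.0]
[2.5, -0.0, 10.4] [0.0, 0.0, 0.0]
[5.0, -0.0, 10.4] [0.0, 0.0, 0.0]
```

View pics/w6.png

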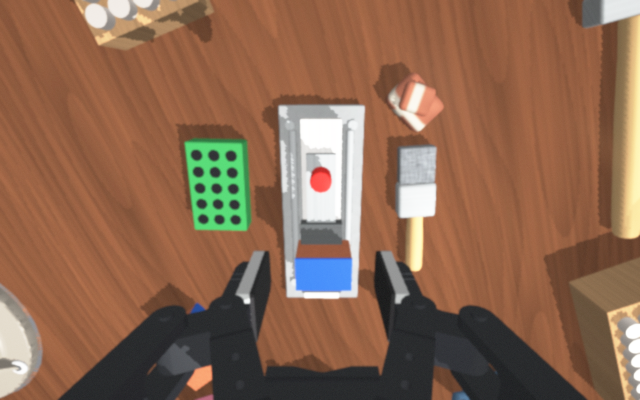

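The blue face is up at (323,273), square and clamped, and the knob is at x≈114.5 (joint about -0.008). The bystanders are unmoved. Now the switch.

Request:
send_rows --pt "-40.4 2.8 0 0 0 -26.4" --pt "-40.4 2.8 0 0 0 -26.4" --pt "-40.4 2.8 0 0 0 -26.4" --pt "-40.4 2.8 0 0 0 -26.4" --pt "-40.4 2.8 0 0 0 -26.4" --pt "-40.4 2.8 0 0 0 -26.4" --pt "-40.4 2.8 0 0 0 -26.4" --pt "-40.4 2.8 0 0 0 -26.4" --fingers 0

```text
time_s: 21.3
eef_pos: [457.9, -337.3, 194.0]
orientation: [-0.003, 0.66, 0.751, -0.001]
force: [-0.6, 0.2, -0.0]
width: 0.1
grip_force: 0.0
```

```bash
python3 - <<'E'
from h import *
rows([(sw(0,-45,26),7.7,0),(sw(0,-20,26),7.7,0),(sw(0,5,26),7.7,0)])
E
```

```text
[0.2, 0.2, 11.6] [-0.3, -0.2, -0.3]
[2.7, 0.1, 11.6] [-0.3, -0.2, -0.3]
[5.2, 0.1, 11.6] [-0.3, -0.2, -0.3]
```

Request:
send_rows --pt "0 0.1 6 0 0 0" --pt "0 0.1 11.4 0 0 0" --pt "0 0.1 11.4 0 0 0" --pt "1.5 0.1 11.4 0 0 0" --pt "2.8 0.1 11.4 0 0 0" --pt "3.4 0.1 11.4 0 0 0" --pt "4 0.1 11.4 0 0 0" --pt "4 0.1 11.4 0 0 0"

```text
time_s: 22.3
eef_pos: [455.4, -293.6, 81.2]
orientation: [-0.002, 0.658, 0.753, 0.0]
force: [0.7, 0.1, -0.4]
width: -0.1
grip_force: 0.0
```

Request:
send_rows --pt "0.3 0 0 0 0 0" --pt "0.6 0 0 0 0 0" --pt "0.6 0 0 0 0 0"

```text
time_s: 22.68
eef_pos: [454.1, -288.0, 80.7]
orientation: [-0.003, 0.658, 0.753, -0.0]
force: [-0.0, -1.0, 0.9]
width: 0.2
grip_force: 0.0
```

```bash
python3 - <<'E'
from h import *
from rig import r
o=r.get_obs();print((o["eef_pos"]-PIV)@BY,o["force"]);lever(r.read_camera("scene"))
E
```

```text
1.8731831286937388 [-0.01540021 -1.0478192   0.9299813 ]
lever pts 60 [ 3.  24.1 59.1] [-6. -1. 42.] [12. 36. 72.] ang 0.39
```

Continue to the stop, watching the force.

Request:
send_rows --pt "0.3 0 0 0 0 0" --pt "0.6 0 0 0 0 0" --pt "0.6 0 0 0 0 0"

```text
time_s: 23.1
eef_pos: [453.5, -281.8, 80.8]
orientation: [-0.003, 0.658, 0.753, -0.0]
force: [0.9, 0.1, -0.2]
width: -0.0
grip_force: 0.0
```

Request:
send_rows --pt "0.2 0 0 0 0 0" --pt "0.4 0 0 0 0 0" --pt "0.4 0 0 0 0 0"

```text
time_s: 23.48
eef_pos: [453.1, -278.0, 80.9]
orientation: [-0.003, 0.658, 0.753, -0.0]
force: [0.5, -0.7, 0.5]
width: 0.2
grip_force: 0.1
```

```bash
python3 - <<'E'
from h import *
from rig import r
o=r.get_obs();print((o["eef_pos"]-PIV)@BY,o["force"]);lever(r.read_camera("scene"))
E
```

```text
11.88758670053437 [ 0.51432807 -0.72722311  0.53457007]
lever pts 52 [ 2.6 32.3 53.3] [-3. 10. 37.] [12. 44. 67.] ang 0.55
```

Request:
send_rows --pt "0.2 0 0 0 0 0" --pt "0.3 0 0 0 0 0" --pt "0.3 0 0 0 0 0"

```text
time_s: 23.9
eef_pos: [452.7, -275.3, 80.9]
orientation: [-0.003, 0.658, 0.753, -0.0]
force: [0.1, -0.1, -0.2]
width: 0.3
grip_force: 0.3
```

Request:
send_rows --pt "0.2 0 0 0 0 0" --pt "0.3 0 0 0 0 0" --pt "0.3 0 0 0 0 0"

```text
time_s: 24.28
eef_pos: [452.8, -274.6, 81.5]
orientation: [-0.001, 0.658, 0.753, -0.001]
force: [0.6, -5.6, 0.0]
width: -0.0
grip_force: 2.5
```

The stop is reached: the force rose and motion ceased. I'll withdraw and check.

Request:
send_rows --pt "-2 0 0 0 0 0" --pt "-4 0 0 0 0 0" --pt "-4 0 -6 0 0 0" --pt "-5 0 -12 0 0 0" --pt "-10 0 -14 0 0 0" --pt "-10 0 -14 0 0 0"

```text
time_s: 25.02
eef_pos: [466.3, -375.8, 222.8]
orientation: [-0.0, 0.659, 0.752, -0.0]
force: [0.6, 0.1, -0.5]
width: -0.2
grip_force: 0.0
```

```bash
python3 blk.py; python3 blk2.py
```

```text
[ 466.30362431 -375.77192622  222.82218665] [ 0.62383583  0.05290967 -0.49462879] [ 0.05  0.4   0.7   1.77 -0.29  1.08  0.98]
lever pts 59 [ 0.2 34.1 55.2] [-7. 18. 36.] [ 7. 45. 63.] ang 0.55
lever pts 46 [ 2.4 34.5 50.2] [-0. 24. 39.] [ 7. 45. 63.] ang 0.6
blue 331 17.15992360385692 -1.2530160504826844 43.48704192901539 (array([534.5, -30.6]), array([37.3, 55. ]), 71.4)
slope [0.0604561  0.09243066]
knob 39 (np.float64(112.51802182611), np.float64(1.783206105282332))
491 slope vx,vy [8.82493407e-03 1.36540661e-02 4.39492232e+01] rms 2.3347285796614776
blue ctr by ray 17.267719135463146 -1.1716125162407827 (array([534.3, -30.3]), array([36.8, 55. ]), 71.5)
jaw top x [37.16898826 39.66695197 68.22318163 74.26724873] 167
```

```bash
python3 -c "
from rig import r
print(r.job_done())"
```

```text
the job is handed in; nothing more can be done
None
```

The job is handed in, though no verdict came back: by my last measurements the block is re-clamped blue face up and square between the jaws, and the switch is at its green end stop (about 0.6 rad). The gripper has let go, it took about 25 s, and I saw no bystander moved in the last picture, taken before the final switch push.

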